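Latch the sample cell and hold the probe in its guide

ROBOT

A 7-joint arm with a two-finger parallel gripper is mounted at the origin on a cart in front of the work surface, level with it; the furniture and walls round the work are solid. World frame = base frame: x ahead of the robot, y to its left, z up, the work surface at z = 0. Lengths are in mm, angles in rad, forces in N, time in s.
With the tool pointing down it reaches from about 425 to 925 mm from the base axis. Payload 6.8 kg.
Tool frame: the origin (TCP) lies between the finger pads; the fingertips stand 8 mm ahead of it and the grasp point (between the pads) lies 11 mm behind it; z points along the fingers, x is the direction in which the jaws open and shut, and the axes are right-handed (so a half turn about z gives the same grasp; the last joint's range is limited). The gripper opens to 88 mm and grips with 3 to 60 N. Pads are 20 mm wide; open, the fingers measure 115 mm over their backs; the gripper's body (75 mm by 178 mm) begins 61 mm behind the grasp point.
Start: joints at [1.049, 0.477, 0.022, 1.555, -0.011, 1.109, -0.083], TCP at [271.422, -618.043, 230.664] pointing down, gripper open.
Joint ranges: [-2.96, 2.96], [-0.34, 2.1], [-1.41, 1.46], [0.24, 2.44], [-1.37, 4.51], [0.17, 1.92], [-2.96, 2.96]. Speed limits (rad/s): [2.39, 2.39, 3.14, 3.14, 3.14, 3.14, 3.14].

INTERFACE

Orientations are given as [roll, pitch, yaw] about the fixed x, y, z axes, in that order (R = Rz(yaw) Ry(pitch) Rx(roll)).
In Python, from bench import manip gives the robot as it stands.
- The arm moves only by the tool drive_tool, never from a script. Its argument "increments" is a list of rows, each a list of 7 numbers: the turn, a rotation vector about the tool's x, y, z in rad, then the shift along the tool's x, y, z in mm, then the finger opening in mm, from 0 to 87.8. In form: [[rx, ry, rz, x, y, z, claw], ...]. A call has 1 to 8 rows; each row is the pose to reach, as a shift and turn from the pose commanded when the call began, along the tool's axes at that moment; what a row does not reach only later rows make up. A row lasts 1/12 s, in which the tool goes at most 41.7 mm and 7.16 degrees, less where a joint would pass 70% of its speed; a pose out of reach is approached as far as the arm can. A call with a gripper value outside its range is refused whole. The fingers move at their own pace and stop on an object; the grip force is fixed at half the most. Time passes only in rows, so rows that repeat a pose let the fingers close. It gives the time, the measured TCP pose, the force and the opening at its end, in the units of the state.
- manip.sense(): the state, without advancing time (a new reading comes with each control period).
- manip.camera(name): name is "side" or "top" or "wrist"; returns the picture (384x512x3 uint8, blue, green, red); there is no depth.
- manip.camera_params(name): a dict with "K" (3x3 intrinsics, pixels), "world_from_camera" (4x4, takes a point from camera to world coordinates); the wrist camera has in their place "hand_eye" (4x4, takes a point from camera to tool coordinates, whose origin is the TCP and whose axes are the tool frame's). Camera axes: x right, y up, looking along -z (the intrinsics and any distortion apply to the point x, -y, -z); pixel columns grow to the right and rows downward; lengths in mm; the calibration is good to about 2 mm. A picture is of the moment at which its call begins: read the wrist's pose just before it. camera_params takes no time and is no camera call.
- manip.job_done(): hands the job in, once; it reports no verdict.
The state is a dict: "time_s": time; "qpos": joint angles; "dq": joint speeds; "joint_torque": joint torques, N m; "ee_pos": TCP position; "ee_rot": TCP orientation; "contact_force": force on the tool from outside, world axes, zero at the start; "wrist_torque": the same for the moment, N m; "grip_width": finger opening in mm.
Only numpy, scipy, OpenCV 4.12 (cv2) and the standard library are available. Lean on these libraries where they do the work, as an engineer would, in place of code of your own. Each camera call takes 0.05 s, during which the arm holds its last target. There are 200 camera calls.

TASK

Swing the open hasp over on to its catch so that the sample cell's lid is latched flat. Then draw the probe rod up out of its rest and lower it through the round guide on the lid, without the rod ever touching the guide or the cell, until the dark ring on its stem is level with the top of the guide. Finish while still holding it there, upright, centred and still; leave the jar, the bottle and the timer where they stand.

Things in the scene. Friction and masses are not known exactly. Their poses are not given: they have to be found in the camera images.
- cell: sample cell, a grey case 110 (x) by 170 (y) mm with a lid whose top is 78 mm above the desk; fixed to the desk. Origin under its centre on the desk; z up, own y axis points from the guide towards the hasp hinge. A black guide collar (44 mm outside, straight bore 24 mm) stands 22 mm above the lid at own (0, -35) mm; bore and lid hole together are 30 mm deep, below them the cell is hollow down to 10 mm above the desk
- guide_mouth (a point): centre of the guide's bore at its top edge, 100 mm above the desk (cell's axes)
- hasp (a joint): angle of the hasp in rad: 0 = latched, flat on the lid pointing to the cell's own -y with its slot over the catch stud; grows as it is swung open (1.57 stands upright, 2.0 is the stop, leaning back to own +y). Stiff hinge: it stays where it is left, about 0.5 N at its end moves it
- hasp_axis (a point): middle of the hasp's hinge axis, on the cell 62 mm from its centre along own +y and 83 mm above the desk; the axis runs along the cell's own x
- hasp_end (a point): middle of the free end of the hasp, a steel strap 28 mm wide, 4 mm thick, reaching 70 mm from its hinge axis; its last 22 mm are a solid tab. The catch is a 10 mm steel stud on the lid, 40 mm from the hinge axis, in the slot of the latched strap and 2 mm proud of it
- probe: probe rod, about 0.1 kg, hanging upright in its rest. Origin at the lower tip, own z up along the rod. Steel stem 10 mm thick and 90 mm long, above it a flange 30 mm across and 5 mm thick, above that a black round handle 26 mm thick and 42 mm tall (95 to 137 mm above the tip)
- probe_tip (a point): lower end of the stem (same as the probe's origin)
- probe_mark (a point): middle of the dark ring round the stem, 50 mm above the tip, 40 mm below the flange
- probe_rest: upright aluminium tube 34 mm across with a 16 mm bore on a 72 mm round foot, fixed to the desk; its top is 105 mm above the desk and carries the probe's flange. Origin under its centre on the desk; the probe's tip hangs 15 mm above the desk in it. It stands left or right of the cell, in place of the jar; a tall covered monitor stands behind the right-hand place, from about 0.7 m ahead of the robot's base
- jar: open glass jar, 73 mm across, 68 mm tall, loose; bystander; origin under its centre
- bottle: brown glass bottle, 45 mm across, 120 mm tall, loose; bystander; origin under its centre
- timer_1: grey clockwork timer, 47 by 66 by 62 mm, loose; bystander; origin under its centre
Things that resemble listed ones, but are neither listed nor needed, are in the scene too. Leave any blue look-alike of the probe_rest alone.

How it is judged:
By the outcome, as a careful person would: the job done as asked, in the order asked, and still so for the second after the job is handed in, while the arm keeps its last pose, push and grip.
It also fails if it takes over 64 s, if anything falls off the work surface, if the arm or the gripper's body presses on something with over 40 N, if the wrist force passes 120 N, or if a joint passes its speed limit or range.

## Working session

There is one attempt and no reset: what is moved stays moved. The work goes in short steps, Python scripts to look and compute and a tool call to move; the robot and the scene stay as the last step left them, time stands still between calls to the robot, and variables do not carry over. Pictures are saved under pics/ and viewed, about 8 in all and at most 12, crops included, and the job is handed in when it is done.

Besides the shell and the picture viewer there is one more tool, called after "Call:" as name([rows], argument=value, ...), one row to a line, values as JSON. drive_tool: Moves the arm, as the interface text tells. Its arguments: {"type":"object","properties":{"increments":{"type":"array"}},"required":["increments"]}

```bash
mkdir -p pics; ls; cat > h.py <<'E'
import numpy as np, cv2
from bench import manip
from scipy.spatial.transform import Rotation as R
def cam(n):
    p=manip.camera_params(n); K=np.array(p["K"])
    if n=="wrist":
        s=manip.sense(); T=np.eye(4); T[:3,:3]=rot(s); T[:3,3]=s["ee_pos"]
        W=T@np.array(p["hand_eye"])
    else: W=np.array(p["world_from_camera"])
    return K,W,p
def rot(s): return R.from_euler('xyz',s["ee_rot"]).as_matrix()
def ray(K,W,u,v,dist=None):
    q=cv2.undistortPoints(np.array([[[u,v]]],float),K,dist)[0,0]
    return W[:3,3], W[:3,:3]@np.array([q[0],-q[1],-1.])
def atz(K,W,u,v,z,dist=None):
    o,d=ray(K,W,u,v,dist); return o+d*(z-o[2])/d[2]
def proj(K,W,P,dist=None):
    c=(np.linalg.inv(W)@np.r_[P,1])[:3]; 
    return cv2.projectPoints(np.array([[c[0],-c[1],-c[2]]]),np.zeros(3),np.zeros(3),K,dist)[0].ravel()
E
python3 - <<'E'
from h import *
for n in("side","top","wrist"):
    K,W,p=cam(n); print(n,p.keys(),K.round(1).tolist(),W.round(3).tolist(),[p[k] for k in p if 'dist' in k])
a=manip.camera("top");b=manip.camera("side");cv2.imwrite("pics/top.png",a);cv2.imwrite("pics/side.png",b)
cv2.imwrite("pics/a.png",cv2.resize(a,(800,600),interpolation=cv2.INTER_CUBIC))
cv2.imwrite("pics/b.png",cv2.resize(b,(800,600),interpolation=cv2.INTER_CUBIC))
print(manip.sense())
E
```

```text
pics
side dict_keys(['K', 'world_from_camera']) [[363.7, 0.0, 257.2], [0.0, 363.7, 188.8], [0.0, 0.0, 1.0]] [[0.995, 0.079, -0.065, 455.212], [-0.101, 0.632, -0.769, -627.996], [-0.02, 0.771, 0.636, 638.702], [0.0, 0.0, 0.0, 1.0]] []
top dict_keys(['K', 'world_from_camera']) [[483.1, 0.0, 260.2], [0.0, 483.1, 195.6], [0.0, 0.0, 1.0]] [[-0.021, 0.996, -0.09, 420.704], [-1.0, -0.021, 0.006, 22.493], [0.004, 0.09, 0.996, 1234.958], [0.0, 0.0, 0.0, 1.0]] []
wrist dict_keys(['K', 'hand_eye']) [[303.5, 0.0, 254.6], [0.0, 303.5, 185.5], [0.0, 0.0, 1.0]] [[0.402, 0.879, 0.258, 340.593], [-0.916, 0.386, 0.111, -586.462], [-0.003, -0.281, 0.96, 382.359], [0.0, 0.0, 0.0, 1.0]] []
{'time_s': 0.1, 'qpos': array([ 1.04887887,  0.47770399,  0.02234571,  1.55631905, -0.01147696,
        1.10931119, -0.08306994]), 'dq': array([ 0.00063814, -0.00255313, -0.00040256, -0.00253258,  0.00067514,
        0.00153941, -0.0003528 ]), 'joint_torque': array([ 4.18246709e-03, -5.84094894e+01,  1.54034726e+00, -2.73312145e+01,
       -5.41130779e-02,  1.31621951e-02,  4.25489532e-05]), 'ee_pos': array([ 271.1963869 , -617.55570999,  229.80218633]), 'ee_rot': array([ 3.14145431e+00,  1.60736184e-03, -1.15692099e+00]), 'contact_force': array([-0.30630401, -0.21156647, -0.24568159]), 'wrist_torque': array([-0.0331574 ,  0.00619564,  0.01549855]), 'grip_width': 87.52091631914858}
```

View pics/a.png

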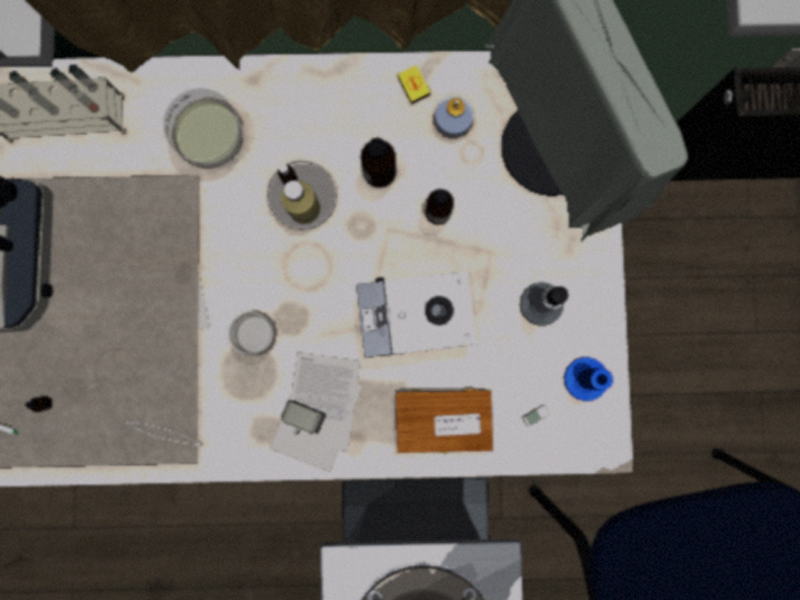

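View pics/b.png

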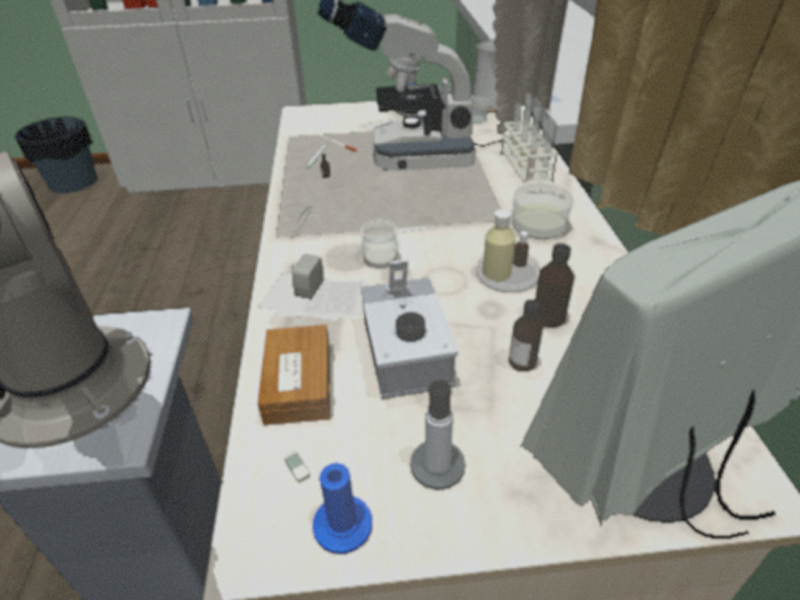

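The top view shows the cell at (415,315) with the hasp at (370,318), its hinge side towards +y. The grey rest with the black-handled probe is at (545,303). Possible mistakes: the blue look-alike at (590,380), which has no probe, and dark bottles at (378,160) and (438,205). My choice is the grey rest at side (437,440). I'll check it in a close crop.

```bash
python3 - <<'E'
import cv2,numpy as np
a=cv2.imread("pics/top.png");b=cv2.imread("pics/side.png")
# top crop cols 220-380 rows 165-245 x5 =800x400 ; side cols 225-305 rows 160-320
A=cv2.resize(a[170:235,220:380],(800,325),interpolation=cv2.INTER_CUBIC)
B=cv2.resize(b[160:220,225:305],(360,270),interpolation=cv2.INTER_CUBIC)
C=cv2.resize(b[235:320,190:310],(381,270),interpolation=cv2.INTER_CUBIC)
o=np.zeros((600,800,3),np.uint8);o[:325]=A;o[328:598,:360]=B;o[328:598,380:761]=C
cv2.imwrite("pics/c.png",o)
E
```

```text
(no output)
```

View pics/c.png

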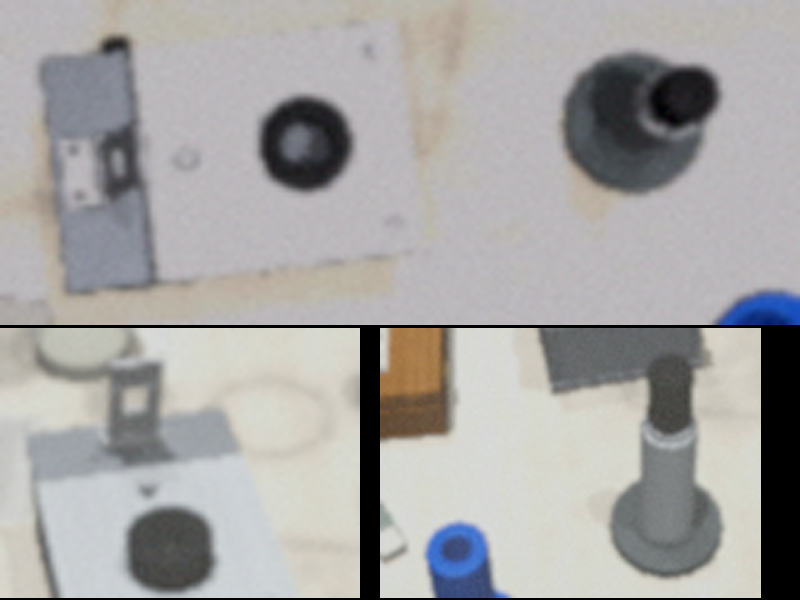

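```bash
python3 - <<'E'
from h import *
K,W,_=cam("top");Ks,Ws,_=cam("side")
A=lambda x,y:((x+.5)/5-.5+220,(y+.5)/5-.5+170)
B=lambda x,y:((x+.5)/4.5-.5+225,(y-328+.5)/4.5-.5+160)
C=lambda x,y:((x-380+.5)/3.175-.5+190,(y-328+.5)/3.176-.5+235)
for n,p,z in(("guide top",(306,143),100),("stud",(187,158),85),("foot",(634,122),8),("handle top",(688,94),152),
 ("lid c1",(400,22),78),("lid c2",(414,250),78),("lid c3",(155,284),78),("lid c4",(133,40),78),("case bl",(40,60),78),("case b2",(68,292),78)):
  print(n,atz(K,W,*A(*p),z).round(1))
for n,p,z in(("guide top",(171,528),100),("stud",(149,487),85)): print("side",n,atz(Ks,Ws,*B(*p),z).round(1))
for n,p,z in(("handle top",(671,366),152),("flange",(668,434),108),("foot",(666,527),8)): print("side",n,atz(Ks,Ws,*C(*p),z).round(1))
# hasp end: triangulate side end (135,364) with top strap
g=atz(K,W,*A(306,143),100);s=atz(K,W,*A(187,158),85)
d=(s-g)[:2];print(np.linalg.norm(d),np.degrees(np.arctan2(d[1],d[0])))
d/=np.linalg.norm(d)
for q in((d),):
  x=np.array([q[1],-q[0]])
  c=g[:2]+35*q;ax=np.r_[c+62*q,83]
  print("c",c,"axis",ax,"q",q)
  for t in(1.2,1.4,1.57,1.7,1.85,2.0):
    e=ax+70*np.r_[-q*np.cos(t),np.sin(t)]
    u=proj(K,W,e);v=proj(Ks,Ws,e)
    print(t,e.round(),((u+.5-[220,170])*5-.5).round(),((v+.5-[225,160])*4.5-.5+[0,328]).round())
  u=proj(K,W,ax);v=proj(Ks,Ws,ax);print("ax",((u+.5-[220,170])*5-.5).round(),((v+.5-[225,160])*4.5-.5+[0,328]).round())
E
```

```text
guide top [516.  -32.2 100. ]
stud [511.3  24.1  85. ]
foot [ 531.  -204.3    8. ]
handle top [ 530.2 -202.6  152. ]
lid c1 [575.6 -80.1  78. ]
lid c2 [465.4 -83.7  78. ]
lid c3 [451.8  40.6  78. ]
lid c4 [569.5  49.   78. ]
case bl [560.7  94.   78. ]
case b2 [448.8  82.3  78. ]
side guide top [517.  -31.7 100. ]
side stud [511.  18.  85.]
side handle top [ 531.2 -204.6  152. ]
side flange [ 528.6 -216.6  108. ]
side foot [ 530.3 -210.9    8. ]
56.476052086718944 94.80702988064023
c [513.10995183   2.67626308] axis [507.9143452   64.45818334  83.        ] q [-0.08380011  0.99648258]
1.2 [510.  39. 148.] [153. 151.] [141. 365.]
1.4 [509.  53. 152.] [123. 153.] [136. 344.]
1.57 [508.  64. 153.] [ 97. 156.] [131. 329.]
1.7 [507.  73. 152.] [ 77. 158.] [128. 320.]
1.85 [506.  84. 150.] [ 54. 160.] [125. 313.]
2.0 [505.  93. 147.] [ 33. 163.] [122. 308.]
ax [103. 167.] [135. 435.]
```

```bash
cat >> h.py <<'E'
def rel(P,yaw=None):
    """tool-frame delta from the measured pose to world point(s) P with tool straight down, given yaw"""
    s=manip.sense(); M=rot(s); print("at",np.round(s["ee_pos"],1),np.round(s["ee_rot"],4),"F",np.round(s["contact_force"],1),"w",round(s["grip_width"],1),"t",round(s["time_s"],2))
    if yaw is None: yaw=s["ee_rot"][2]
    D=R.from_matrix(M.T@R.from_euler('xyz',[np.pi,0,yaw]).as_matrix()).as_rotvec().round(4)
    for p in np.atleast_2d(P): print(p.round(1),"->",D,(M.T@(p-s["ee_pos"])).round(1))
E
python3 -c "
from h import *
rel([[450,-300,280],[500,115,240]],0.084)"
```

```text
at [ 271.2 -617.6  229.8] [ 3.1415e+00  1.6000e-03 -1.1569e+00] F [-0.3 -0.2 -0.2] w 87.5 t 0.1
[ 450 -300  280] -> [-9.0000e-04  1.5000e-03 -1.2409e+00] [-218.9 -291.4  -49.9]
[500 115 240] -> [-9.0000e-04  1.5000e-03 -1.2409e+00] [-578.7 -504.1   -9.3]
```

Call:
drive_tool([
  [0,0,-1.241,-219,-291,-50,0],
  [0,0,-1.241,-219,-291,-50,0],
  [0,0,-1.241,-219,-291,-50,0],
  [0,0,-1.241,-219,-291,-50,0],
  [0,0,-1.241,-219,-291,-50,0],
  [0,0,-1.241,-219,-291,-50,0],
  [0,0,-1.241,-219,-291,-50,0],
  [0,0,-1.241,-219,-291,-50,0],
])

```text
time_s: 0.77
ee_pos: [433.5, -328.1, 276.1]
ee_rot: [3.141, 0.0, -0.151]
contact_force: [1.1, -0.3, -0.3]
grip_width: 38.2
```

```bash
python3 -c "
from h import *
rel([[450,-300,280],[500,115,240]],0.084)"
```

```text
at [ 433.5 -328.1  276.1] [ 3.1415e+00  4.0000e-04 -1.5090e-01] F [ 1.1 -0.3 -0.3] w 38.2 t 0.77
[ 450 -300  280] -> [ 1.000e-04  4.000e-04 -2.349e-01] [ 12.1 -30.3  -3.9]
[500 115 240] -> [ 1.000e-04  4.000e-04 -2.349e-01] [  -0.8 -448.1   36.1]
```

Call:
drive_tool([
  [0,0,-0.12,0,-40,0,0],
  [0,0,-0.235,0,-80,0,0],
  [0,0,-0.235,0,-120,0,0],
  [0,0,-0.235,0,-160,0,0],
  [0,0,-0.235,0,-200,0,0],
  [0,0,-0.235,-1,-240,0,0],
  [0,0,-0.235,-1,-280,0,0],
  [0,0,-0.235,-1,-300,0,0],
])

```text
time_s: 1.43
ee_pos: [479.0, -28.4, 276.2]
ee_rot: [-3.14, -0.001, 0.083]
contact_force: [-0.4, 0.8, -0.2]
grip_width: 0.7
```

Call:
drive_tool([
  [0,0,0,0,0,0,0],
  [0,0,0,0,0,0,0],
])

```text
time_s: 1.6
ee_pos: [478.9, -32.7, 275.8]
ee_rot: [3.141, 0.0, 0.081]
contact_force: [0.2, -0.6, 0.5]
grip_width: 0.3
```

```bash
python3 - <<'E'
from h import *
rel([[505,110,240]],0.084)
K,W,_=cam("wrist")
np.savez("pics/w1.npz",K=K,W=W)
a=manip.camera("wrist");cv2.imwrite("pics/w1.png",a);cv2.imwrite("pics/d.png",cv2.resize(a,(800,600),interpolation=cv2.INTER_CUBIC))
E
```

```text
at [478.9 -32.7 275.8] [3.1415e+00 5.0000e-04 8.0900e-02] F [ 0.2 -0.6  0.5] w 0.3 t 1.6
[505 110 240] -> [ 0.0001  0.0005 -0.0031] [  37.5 -140.2   35.8]
```

View pics/d.png

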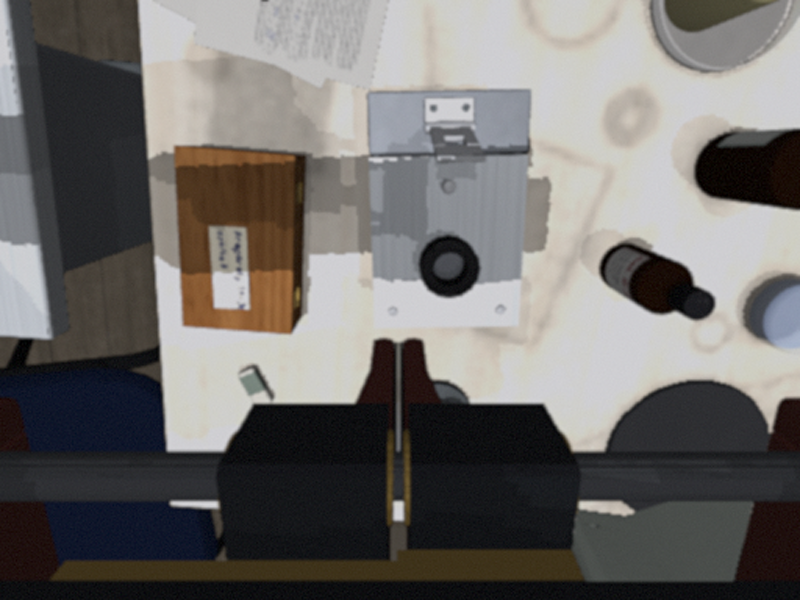

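The wrist view shows the guide ring at (449,265), the stud at (449,186), the hinge at (452,125) and the strap foreshortened just below it. The case corners are at (368,91), (530,90), (374,327) and (520,326).

```bash
python3 - <<'E'
from h import *
f=np.load("pics/w1.npz");K,W=f["K"],f["W"]
S=lambda x,y:((x+.5)*.64-.5,(y+.5)*.64-.5)
for n,p,z in(("guide",(449.5,265),100),("stud",(449,186),86),("c1",(368,91),78),("c2",(530,90),78),("c3",(374,327),78),("c4",(520,326),78),("hinge plate",(449,99),79)):
  print(n,atz(K,W,*S(*p),z).round(1))
for yaw,ax in((.084,[508,64.5]),(.07,[509,64])):
  q=np.array([-np.sin(yaw),np.cos(yaw)])
  for t in(1.0,1.1,1.2,1.3,1.4):print(t,(proj(K,W,np.r_[np.array(ax)-q*70*np.cos(t),83+70*np.sin(t)])/.64).round())
E
```

```text
guide [514.  -29.7 100. ]
stud [509.1  24.1  86. ]
c1 [447.5  82.5  78. ]
c2 [558.1  92.1  78. ]
c3 [463.1 -89.3  78. ]
c4 [577.6 -79.1  78. ]
hinge plate [503.4  81.8  79. ]
1.0 [462. 188.]
1.1 [464. 178.]
1.2 [465. 166.]
1.3 [466. 154.]
1.4 [466. 142.]
1.0 [463. 189.]
1.1 [464. 179.]
1.2 [466. 167.]
1.3 [467. 155.]
1.4 [468. 143.]
```

```bash
python3 -c "
from h import *
rel([[504.4,94.2,240],[504.4,94.2,133]],0.088)"
```

```text
at [478.8 -34.2 275.7] [3.1412e+00 8.0000e-04 7.8200e-02] F [-0.2 -0.1  0.5] w 0.5 t 1.65
[504.4  94.2 240. ] -> [ 0.0004  0.0008 -0.0098] [  35.6 -126.1   35.6]
[504.4  94.2 133. ] -> [ 0.0004  0.0008 -0.0098] [  35.7 -126.1  142.6]
```

Call:
drive_tool([
  [0,0,-0.005,10,-35,0,0],
  [0,0,-0.01,20,-70,0,0],
  [0,0,-0.01,30,-105,10,0],
  [0,0,-0.01,36,-126,40,0],
  [0,0,-0.01,36,-126,80,0],
  [0,0,-0.01,36,-126,115,0],
  [0,0,-0.01,36,-126,142,0],
  [0,0,-0.01,36,-126,142,0],
])

```text
time_s: 2.32
ee_pos: [501.7, 91.5, 128.7]
ee_rot: [3.14, 0.01, 0.086]
contact_force: [-0.7, -0.3, -0.8]
grip_width: 0.2
```

Call:
drive_tool([
  [0,0,0,0,0,0,0],
  [0,0,0,0,0,0,0],
  [0,0,0,0,0,0,0],
])

```text
time_s: 2.57
ee_pos: [506.8, 94.5, 136.1]
ee_rot: [-3.142, -0.004, 0.087]
contact_force: [-0.8, 0.9, -0.1]
grip_width: 0.3
```

```bash
python3 -c "
from h import *
P=lambda d,z:[507+.088*d,64.3-.996*d,z]
rel([P(35,133),P(45,111),P(51,100),P(57,92)],0.088)"
```

```text
at [506.8  94.5 136.1] [-3.1415 -0.0036  0.0866] F [-0.8  0.9 -0.1] w 0.3 t 2.57
[510.1  29.4 133. ] -> [-0.     -0.0036 -0.0014] [-2.4 65.1  3. ]
[511.   19.5 111. ] -> [-0.     -0.0036 -0.0014] [-2.4 75.1 25. ]
[511.5  13.5 100. ] -> [-0.     -0.0036 -0.0014] [-2.5 81.1 36. ]
[512.    7.5  92. ] -> [-0.     -0.0036 -0.0014] [-2.5 87.1 44. ]
```

Call:
drive_tool([
  [0,0,0,0,10,0,0],
  [0,0,0,0,20,0,0],
  [0,0,0,0,30,0,0],
  [0,0,0,0,40,0,0],
  [0,0,0,0,50,0,0],
  [0,0,0,0,60,0,0],
  [0,0,0,0,65,0,0],
  [0,0,0,0,65,0,0],
])

```text
time_s: 3.23
ee_pos: [511.0, 28.1, 133.9]
ee_rot: [3.141, 0.0, 0.085]
contact_force: [-0.4, 0.2, -0.1]
grip_width: 0.8
```

Call:
drive_tool([
  [0,0,0,0,2,5,0],
  [0,0,0,0,5,10,0],
  [0,0,0,0,7,16,0],
  [0,0,0,0,10,22,0],
  [0,0,0,0,13,28,0],
  [0,0,0,0,16,33,0],
  [0,0,0,0,16,33,0],
  [0,0,0,0,16,33,0],
])

```text
time_s: 3.9
ee_pos: [512.0, 13.9, 100.5]
ee_rot: [-3.142, 0.001, 0.088]
contact_force: [0.1, -0.0, -1.0]
grip_width: 1.0
```

```bash
python3 - <<'E'
from h import *
P=lambda d,z:[507+.088*d,64.3-.996*d,z]
rel([P(57,93),P(57,91)],0.088)
b=manip.camera("side");a=manip.camera("top");cv2.imwrite("pics/e.png",np.hstack([cv2.resize(b[150:250,215:315],(400,400),interpolation=2),cv2.resize(a[160:240,220:300],(400,400),interpolation=2)]))
E
```

```text
at [512.   13.9 100.5] [-3.1415e+00  1.1000e-03  8.7700e-02] F [ 0.1 -0.  -1. ] w 1.0 t 3.9
[512.    7.5  93. ] -> [-0.0001  0.0011 -0.0003] [-0.5  6.3  7.5]
[512.    7.5  91. ] -> [-0.0001  0.0011 -0.0003] [-0.5  6.3  9.5]
```

View pics/e.png

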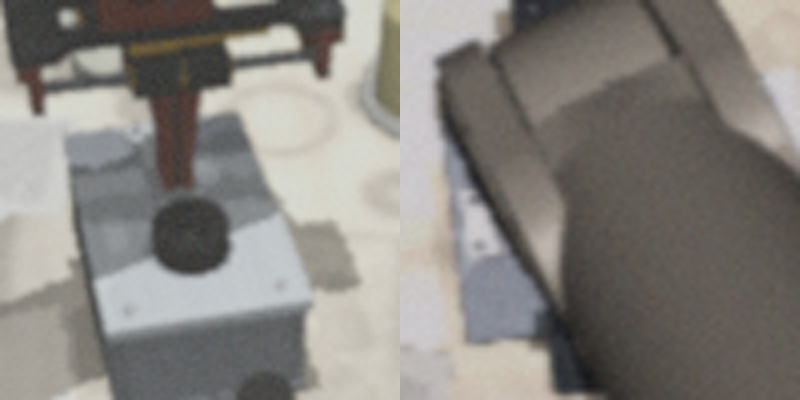

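In the side crop the closed fingers are pushing the strap down behind the guide at (175,190), and nothing else is touched. Next I press it flat.

Call:
drive_tool([
  [0,0,0,0,2,2,0],
  [0,0,0,0,4,4,0],
  [0,0,0,0,6,6,0],
  [0,0,0,0,6,7,0],
  [0,0,0,0,6,8,0],
  [0,0,0,0,6,8,0],
])

```text
time_s: 4.5
ee_pos: [512.9, 7.6, 93.2]
ee_rot: [3.141, 0.0, 0.088]
contact_force: [-1.2, -1.0, 4.3]
grip_width: 0.3
```

Call:
drive_tool([
  [0,0,0,0,0,1,0],
  [0,0,0,0,0,2,0],
  [0,0,0,0,0,2,0],
  [0,0,0,0,0,2,0],
])

```text
time_s: 4.83
ee_pos: [513.0, 7.6, 92.5]
ee_rot: [3.14, -0.0, 0.088]
contact_force: [-5.4, -3.5, 17.9]
grip_width: 0.9
```

Call:
drive_tool([
  [0,0,0,0,0,-20,0],
  [0,0,0,0,0,-55,0],
  [0,0,0,0,0,-95,0],
  [0,0,0,0,10,-130,0],
  [0,0,0,0,35,-155,30],
  [0,0,0,0,70,-170,88],
  [0,0,0,0,105,-180,87],
  [0,0,0,0,140,-180,87],
])

```text
time_s: 5.5
ee_pos: [526.4, -132.8, 273.9]
ee_rot: [3.14, -0.005, 0.089]
contact_force: [1.1, 0.3, 0.1]
grip_width: 23.7
```

Call:
drive_tool([
  [0,0,0,0,35,0,87],
  [0,0,0,0,70,0,87],
  [0,0,0,0,105,0,87],
  [0,0,0,0,135,0,87],
  [0,0,0,0,140,0,87],
  [0,0,0,0,140,0,87],
  [0,0,0,0,140,0,87],
  [0,0,0,0,140,0,87],
])

```text
time_s: 6.17
ee_pos: [537.7, -268.6, 271.0]
ee_rot: [-3.141, -0.0, 0.091]
contact_force: [-0.1, 0.2, 0.0]
grip_width: 77.0
```

```bash
python3 - <<'E'
from h import *
rel([[531,-204,200]],0.088)
K,W,_=cam("wrist")
np.savez("pics/w2.npz",K=K,W=W)
a=manip.camera("wrist");cv2.imwrite("pics/w2.png",a);cv2.imwrite("pics/f.png",cv2.resize(a,(800,600),interpolation=cv2.INTER_CUBIC))
E
```

```text
at [ 537.7 -268.6  271. ] [-3.1407e+00 -1.0000e-04  9.0700e-02] F [-0.1  0.2  0. ] w 77.0 t 6.17
[ 531 -204  200] -> [-0.0009 -0.0001  0.0027] [ -0.9 -64.9  71.1]
```

View pics/f.png

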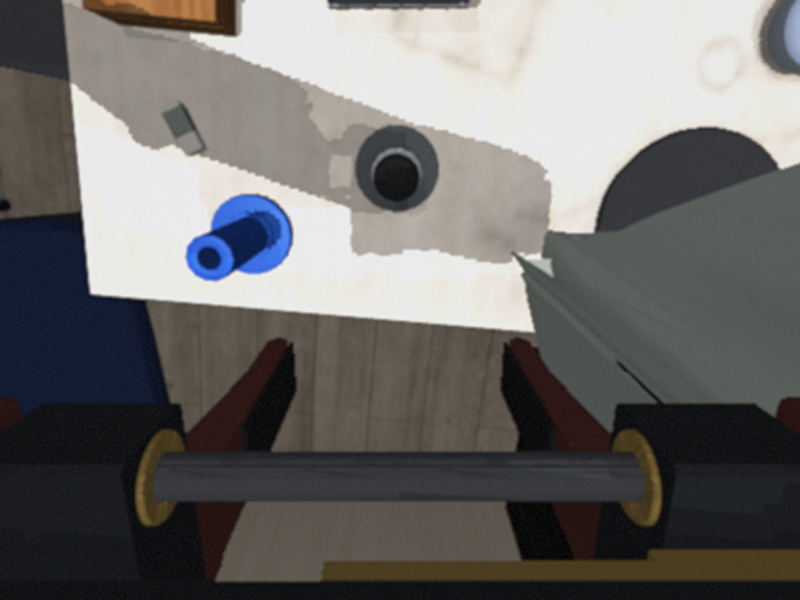

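The wrist view shows the handle top at (397,177) and the foot at (397,168). The blue look-alike is well clear at (250,235), and the monitor drape is on the right past (520,260).

```bash
python3 - <<'E'
from h import *
f=np.load("pics/w2.npz");K,W=f["K"],f["W"]
S=lambda x,y:((x+.5)*.64-.5,(y+.5)*.64-.5)
print(atz(K,W,*S(397,177),152),atz(K,W,*S(397,168),8),atz(K,W,*S(520,260),250),W[:3,3])
rel([[531,-204,200],[531,-204,123]],0.088)
E
```

```text
[ 530.11124162 -205.00058307  152.        ] [ 529.70846573 -204.60742527    8.        ] [ 578.53229568 -226.21003431  250.        ] [ 529.60973452 -191.75013752  423.75598157]
at [ 537.8 -268.5  271.2] [-3.141e+00 -2.000e-04  9.110e-02] F [-0.8  1.1  0.7] w 81.2 t 6.22
[ 531 -204  200] -> [-0.0006 -0.0002  0.0031] [ -0.9 -64.8  71.2]
[ 531 -204  123] -> [-0.0006 -0.0002  0.0031] [ -0.9 -64.8 148.2]
```

```bash
python3 - <<'E'
from h import *
f=np.load("pics/w2.npz");S=lambda x,y:((x+.5)*.64-.5,(y+.5)*.64-.5)
def tri(rs):
    A=np.zeros((3,3));b=np.zeros(3)
    for o,d in rs:
        d=d/np.linalg.norm(d);M=np.eye(3)-np.outer(d,d);A+=M;b+=M@o
    x=np.linalg.solve(A,b);return x.round(),[round(float(np.linalg.norm(np.cross(d/np.linalg.norm(d),x-o))),1) for o,d in rs]
t=lambda x,y:ray(*cam("top")[:2],*S(x,y));s=lambda x,y:ray(*cam("side")[:2],*S(x,y));w=lambda x,y:ray(f["K"],f["W"],*S(x,y))
print(tri([t(587,233),w(515,255)]),tri([t(587,233),s(525,447)]),tri([t(587,233),s(600,515)]),tri([t(494,50),s(525,447)]))
rel([[530.5,-204.8,200],[530.5,-204.8,123]],0.088)
E
```

```text
(array([ 634., -267.,   51.]), [6.5, 6.5]) (array([ 625., -260.,  100.]), [4.3, 4.3]) (array([ 678., -295.,    6.]), [32.4, 32.4]) (array([ 793., -152.,   30.]), [146.9, 146.9])
at [ 537.8 -268.5  271.2] [-3.141e+00 -2.000e-04  9.110e-02] F [-0.8  1.1  0.7] w 81.2 t 6.22
[ 530.5 -204.8  200. ] -> [-0.0006 -0.0002  0.0031] [ -1.5 -64.1  71.2]
[ 530.5 -204.8  123. ] -> [-0.0006 -0.0002  0.0031] [ -1.5 -64.  148.2]
```

Call:
drive_tool([
  [0,0,-0.1,-1,-16,0,87],
  [0,0,-0.2,-1,-32,0,87],
  [0,0,-0.3,-1,-48,0,87],
  [0,0,-0.4,-1,-60,10,87],
  [0,0,-0.5,-1,-64,25,87],
  [0,0,-0.6,-1,-64,40,87],
  [0,0,-0.7,-1,-64,55,87],
  [0,0,-0.7,-1,-64,60,87],
])

```text
time_s: 6.88
ee_pos: [529.7, -205.3, 209.3]
ee_rot: [-3.139, 0.001, 0.794]
contact_force: [-0.4, -0.0, -1.2]
grip_width: 87.1
```

Call:
drive_tool([
  [0,0,0,0,0,0,87],
  [0,0,0,0,0,0,87],
  [0,0,0,0,0,0,87],
  [0,0,0,0,0,0,87],
])

```text
time_s: 7.22
ee_pos: [531.4, -207.1, 212.1]
ee_rot: [3.14, -0.001, 0.787]
contact_force: [0.3, -1.1, -0.8]
grip_width: 87.2
```

```bash
python3 - <<'E'
from h import *
rel([[530.5,-204.8,123]])
rel([[530.5,-204.8,123]])
K,W,_=cam("wrist");np.savez("pics/w3.npz",K=K,W=W)
a=manip.camera("wrist");cv2.imwrite("pics/g.png",cv2.resize(a,(800,600),interpolation=cv2.INTER_CUBIC))
print([(proj(K,W,p)/.64).round() for p in([530.5,-204.8,152],[530,-204.6,8],[514.5,-31.8,100])])
E
```

```text
at [ 531.4 -207.1  212.1] [ 3.1399e+00 -6.0000e-04  7.8690e-01] F [ 0.3 -1.1 -0.8] w 87.2 t 7.22
[ 530.5 -204.8  123. ] -> [ 0.0016 -0.0006 -0.    ] [ 0.9 -2.4 89.1]
at [ 531.4 -207.1  212.1] [ 3.1399e+00 -6.0000e-04  7.8690e-01] F [ 0.3 -1.1 -0.8] w 87.2 t 7.22
[ 530.5 -204.8  123. ] -> [ 0.0016 -0.0006 -0.    ] [ 0.9 -2.4 89.1]
[array([401., 317.]), array([399., 253.]), array([622.,  31.])]
```

View pics/g.png

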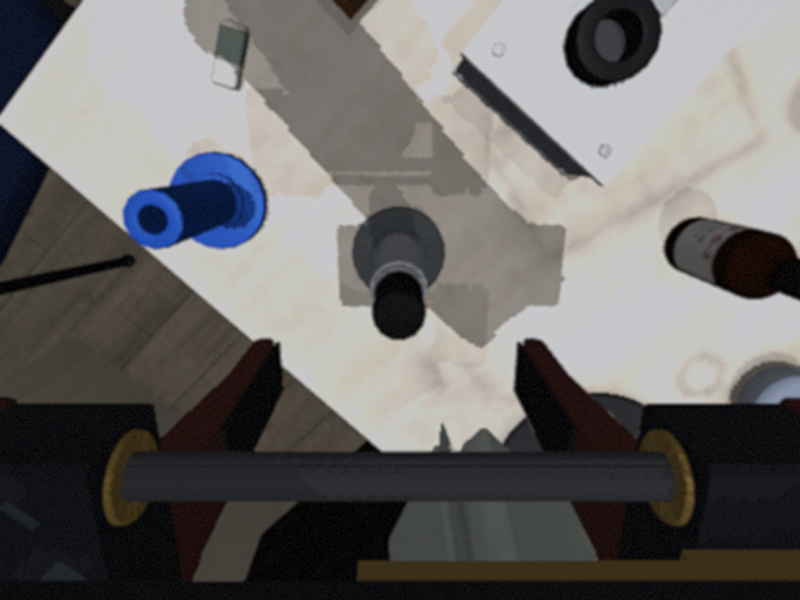

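The wrist view shows the handle top at (398,314), 3 px from where I predicted, and centred between the fingers. The guide ring is near (615,35), also as predicted. Now I descend and grip.

Call:
drive_tool([
  [0,0,0,0,-3,12,87],
  [0,0,0,0,-3,25,87],
  [0,0,0,0,-3,38,87],
  [0,0,0,0,-3,51,87],
  [0,0,0,0,-3,64,87],
  [0,0,0,0,-3,76,87],
  [0,0,0,0,-3,85,87],
  [0,0,0,0,-3,88,87],
])

```text
time_s: 7.93
ee_pos: [527.7, -204.8, 120.9]
ee_rot: [-3.139, 0.001, 0.788]
contact_force: [0.3, -0.1, 0.0]
grip_width: 86.9
```

Call:
drive_tool([
  [0,0,0,0,0,0,60],
  [0,0,0,0,0,0,40],
  [0,0,0,0,0,0,30],
  [0,0,0,0,0,0,24],
  [0,0,0,0,0,0,15],
  [0,0,0,0,0,0,0],
  [0,0,0,0,0,0,0],
  [0,0,0,0,0,0,0],
])

```text
time_s: 8.6
ee_pos: [528.7, -205.1, 123.1]
ee_rot: [3.141, -0.0, 0.788]
contact_force: [0.0, -0.6, 0.7]
grip_width: 37.5
```

Call:
drive_tool([
  [0,0,0,0,0,0,0],
  [0,0,0,0,0,0,0],
  [0,0,0,0,0,0,0],
  [0,0,0,0,0,0,0],
])

```text
time_s: 8.93
ee_pos: [528.8, -205.0, 123.0]
ee_rot: [3.141, -0.0, 0.788]
contact_force: [-0.5, -1.1, 0.4]
grip_width: 25.3
```

Call:
drive_tool([
  [0,0,0,0,0,0,0],
  [0,0,0,0,0,0,0],
  [0,0,0,0,0,-4,0],
  [0,0,0,0,0,-10,0],
  [0,0,0,0,0,-18,0],
  [0,0,0,0,0,-26,0],
  [0,0,0,0,0,-34,0],
  [0,0,0,0,0,-42,0],
])

```text
time_s: 9.6
ee_pos: [528.9, -205.1, 166.2]
ee_rot: [3.141, -0.0, 0.788]
contact_force: [0.3, 0.2, -0.8]
grip_width: 25.6
```

Call:
drive_tool([
  [0,0,0,0,0,-12,0],
  [0,0,0,0,0,-24,0],
  [0,0,0,0,0,-36,0],
  [0,0,0,0,0,-48,0],
  [0,0,0,0,0,-60,0],
  [0,0,0,0,0,-72,0],
  [0,0,0,0,0,-82,0],
  [0,0,0,0,0,-88,0],
])

```text
time_s: 10.27
ee_pos: [529.2, -205.1, 254.8]
ee_rot: [3.14, -0.001, 0.788]
contact_force: [-0.9, -0.2, -1.4]
grip_width: 25.6
```

Call:
drive_tool([
  [0,0,0,0,0,0,0],
  [0,0,0,0,0,0,0],
  [0,0,0,0,0,0,0],
  [0,0,0,0,0,0,0],
  [0,0,0,0,0,0,0],
  [0,0,0,0,0,0,0],
])

```text
time_s: 10.77
ee_pos: [528.5, -205.0, 252.5]
ee_rot: [-3.141, 0.0, 0.788]
contact_force: [-0.1, 0.8, -0.5]
grip_width: 25.4
```

```bash
python3 - <<'E'
from h import *
rel([[513,-60,253],[513,-33,253]])
a=manip.camera("side");cv2.imwrite("pics/s4.png",a);cv2.imwrite("pics/hh.png",cv2.resize(a[150:300,210:360],(600,600),interpolation=cv2.INTER_CUBIC))
E
```

```text
at [ 528.5 -205.   252.5] [-3.1408e+00  3.0000e-04  7.8800e-01] F [-0.1  0.8 -0.5] w 25.4 t 10.77
[513 -60 253] -> [-0.0008  0.0003 -0.    ] [  91.9 -113.2   -0.4]
[513 -33 253] -> [-0.0008  0.0003 -0.    ] [ 111.  -132.2   -0.4]
```

View pics/hh.png

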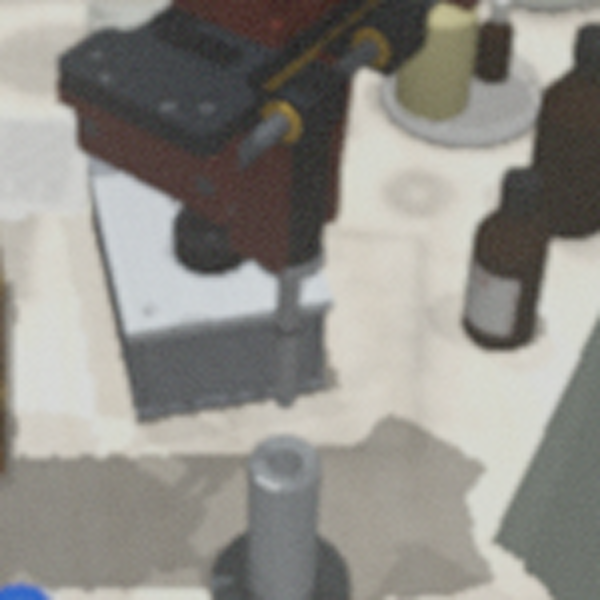

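The side crop shows the rod hanging free, with its tip at (286,402), the ring near (288,325) and the rest empty below. Next I carry it above the guide.

Call:
drive_tool([
  [0,0,0,6,-7,0,0],
  [0,0,0,20,-23,0,0],
  [0,0,0,38,-45,0,0],
  [0,0,0,56,-67,0,0],
  [0,0,0,74,-88,0,0],
  [0,0,0,92,-109,0,0],
  [0,0,0,105,-124,0,0],
  [0,0,0,112,-132,0,0],
])

```text
time_s: 11.48
ee_pos: [513.5, -28.7, 253.3]
ee_rot: [-3.141, -0.001, 0.792]
contact_force: [-0.6, 0.1, -1.4]
grip_width: 25.8
```

Call:
drive_tool([
  [0,0,0,0,0,4,0],
  [0,0,0,0,0,9,0],
  [0,0,0,0,0,14,0],
  [0,0,0,0,0,18,0],
  [0,0,0,0,0,20,0],
  [0,0,0,0,0,20,0],
  [0,0,0,0,0,20,0],
  [0,0,0,0,0,20,0],
])

```text
time_s: 12.15
ee_pos: [514.2, -32.8, 233.1]
ee_rot: [3.141, -0.0, 0.787]
contact_force: [0.7, -0.2, -0.6]
grip_width: 25.4
```

```bash
python3 - <<'E'
from h import *
s=manip.sense();rel([s["ee_pos"]])
K,W,_=cam("wrist");Ks,Ws,_=cam("side");np.savez("pics/w5.npz",K=K,W=W)
a=manip.camera("side");b=manip.camera("wrist");cv2.imwrite("pics/s5.png",a);cv2.imwrite("pics/w5.png",b)
s=manip.sense();p=np.array(s["ee_pos"]);m=[515.3,-32,100]
rod=np.array([p[0]+1.5,p[1],p[2]-108])
for k,w in((Ks,Ws),(K,W)): print([proj(k,w,q).round(1) for q in(rod,rod+[0,0,50],rod+[0,0,90],m)])
o=np.hstack([cv2.resize(a[160:220,235:285],(400,480),interpolation=2),cv2.resize(b[180:300,200:300],(400,480),interpolation=2)])
cv2.imwrite("pics/i.png",o)
E
```

```text
at [514.2 -32.8 233.1] [ 3.1415e+00 -2.0000e-04  7.8750e-01] F [ 0.7 -0.2 -0.6] w 25.4 t 12.15
[514.2 -32.8 233.1] -> [ 0.0001 -0.0002 -0.    ] [0. 0. 0.]
[array([261.9, 195.7]), array([261.7, 177.5]), array([261.4, 161.7]), array([261.8, 204.2])]
[array([256.5, 188.7]), array([256.9, 208.3]), array([257.4, 231.3]), array([256.5, 180.5])]
```

View pics/i.png

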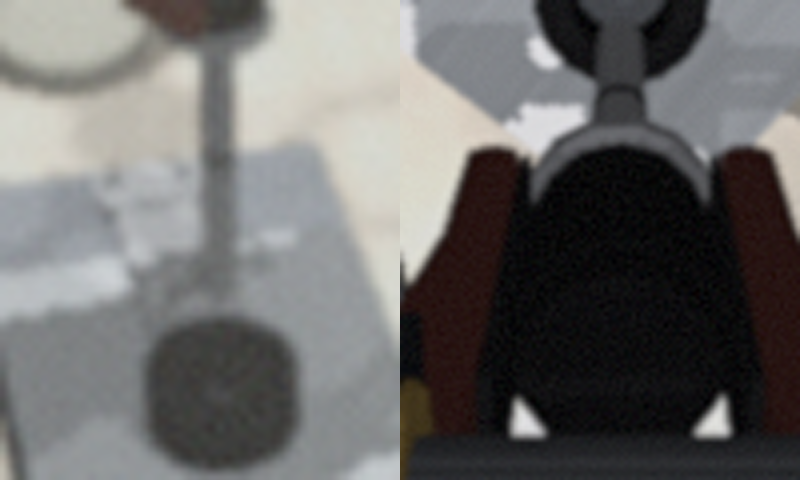

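The side crop shows the stem axis at col 261.8 and the guide centre at col 262.4. The wrist crop shows stem and guide on the same column within 1 px. I need a wider wrist crop for the other axis.

```bash
python3 - <<'E'
import cv2,numpy as np
b=cv2.imread("pics/w5.png");a=cv2.imread("pics/s5.png")
o=np.hstack([cv2.resize(b[155:215,232:282],(500,600),interpolation=2),cv2.resize(a[180:225,245:279][:,:],(300,397),interpolation=2)[:397].copy() if 0 else cv2.resize(a[190:230,250:275],(300,480),interpolation=2).__class__(0) if 0 else cv2.copyMakeBorder(cv2.resize(a[185:225,250:275],(300,480),interpolation=2),0,120,0,0,0)])
o=cv2.convertScaleAbs(o,alpha=2.0,beta=-20)
cv2.imwrite("pics/j.png",o)
E
```

```text
(no output)
```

View pics/j.png

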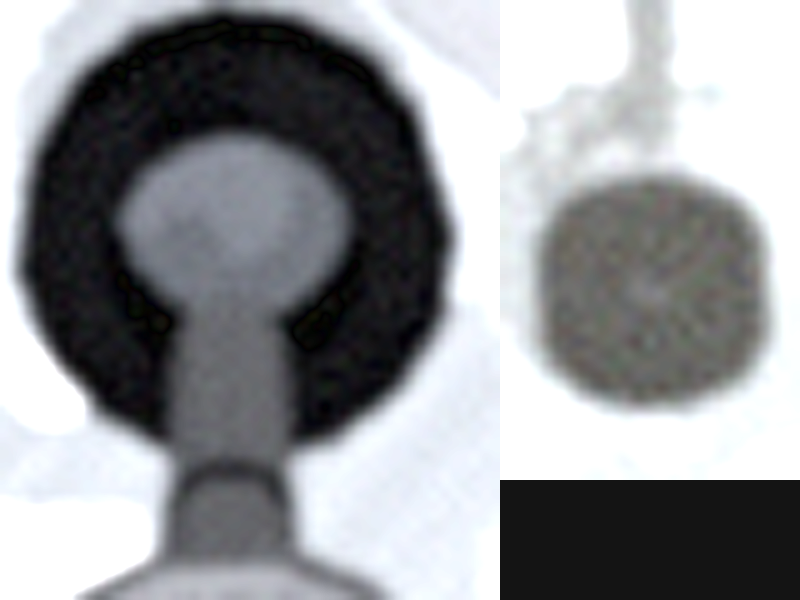

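```bash
python3 - <<'E'
from h import *
f=np.load("pics/w5.npz");K,W=f["K"],f["W"];Ks,Ws,_=cam("side")
b=cv2.imread("pics/w5.png").mean(2)
print("col",b[154:205,253:258].mean(1).round().astype(int).tolist())
for r in(168,174,178,184): print(r,b[r,230:282].round().astype(int).tolist())
def ext(k,w,c,r):
    P=np.array([proj(k,w,[c[0]+r*np.cos(t),c[1]+r*np.sin(t),c[2]]) for t in np.linspace(0,6.28,60)])
    return P.min(0).round(1),P.max(0).round(1)
s=manip.sense();p=np.array(s["ee_pos"])
for k,w in((K,W),(Ks,Ws)):
  print("outer",ext(k,w,[515.3,-32,100],22),"outer bottom",ext(k,w,[515.3,-32,78],22),"bore top",ext(k,w,[515.3,-32,100],12),"bore bot",ext(k,w,[515.3,-32,70],12),"tip",ext(k,w,[p[0]+1.5,p[1],p[2]-108],5),"flange",ext(k,w,[p[0]+1.5,p[1],p[2]-18],15))
E
```

```text
col [114, 82, 40, 11, 9, 15, 20, 20, 20, 19, 22, 19, 15, 21, 47, 73, 84, 83, 82, 82, 83, 82, 82, 81, 80, 79, 76, 74, 70, 71, 67, 66, 65, 64, 64, 64, 64, 64, 64, 64, 63, 63, 63, 63, 63, 62, 56, 41, 39, 54, 61]
168 [150, 153, 151, 139, 124, 105, 69, 34, 14, 21, 22, 20, 22, 24, 27, 23, 16, 15, 16, 15, 22, 28, 35, 44, 50, 49, 48, 43, 39, 29, 22, 21, 21, 22, 23, 27, 27, 20, 26, 25, 22, 20, 12, 32, 84, 132, 148, 149, 149, 149, 151, 151]
174 [150, 151, 150, 129, 84, 38, 18, 18, 22, 24, 21, 25, 22, 19, 38, 62, 78, 82, 82, 82, 82, 82, 83, 83, 82, 83, 83, 84, 84, 83, 80, 74, 70, 72, 69, 54, 38, 24, 19, 24, 22, 27, 21, 17, 19, 42, 91, 134, 150, 149, 149, 149]
178 [152, 153, 145, 113, 66, 26, 23, 20, 26, 22, 27, 22, 18, 28, 53, 71, 77, 75, 72, 69, 70, 72, 70, 74, 80, 80, 83, 81, 81, 79, 73, 73, 70, 73, 73, 68, 51, 28, 22, 22, 23, 24, 20, 25, 21, 18, 38, 88, 136, 152, 154, 150]
184 [151, 154, 153, 132, 89, 42, 18, 21, 21, 21, 22, 23, 20, 16, 13, 3, 14, 32, 48, 60, 67, 68, 71, 67, 67, 65, 69, 67, 69, 72, 72, 62, 48, 36, 15, 7, 17, 12, 18, 24, 26, 23, 25, 24, 15, 30, 79, 127, 144, 144, 146, 149]
outer (array([233.9, 158.2]), array([279. , 201.7])) outer bottom (array([235.3, 154.1]), array([277.4, 194.9])) bore top (array([244.2, 168.5]), array([268.8, 192.2])) bore bot (array([245.1, 162.1]), array([267.5, 183.8])) tip (array([250.9, 183.3]), array([262.1, 194. ])) flange (array([232.9, 208.3]), array([281.9, 253.3]))
outer (array([251.9, 197.7]), array([271.8, 211. ])) outer bottom (array([252.2, 204.9]), array([271.7, 218.3])) bore top (array([256.4, 200.6]), array([267.3, 207.9])) bore bot (array([256.7, 210.4]), array([267.3, 217.8])) tip (array([259.6, 194.2]), array([264.3, 197.2])) flange (array([254. , 157.5]), array([268.9, 166.1]))
```

Both views agree that the guide centre is about 1.5–2 mm from the rod towards tool +y, and under 0.5 mm off across it. I'll correct that, settle, then lower slowly.

Call:
drive_tool([
  [0,0,0,0,1,0,0],
  [0,0,0,0,1.7,0,0],
  [0,0,0,0,1.7,0,0],
  [0,0,0,0,1.7,3,0],
  [0,0,0,0,1.7,7,0],
  [0,0,0,0,1.7,11,0],
  [0,0,0,0,1.7,15,0],
  [0,0,0,0,1.7,19,0],
])

```text
time_s: 12.92
ee_pos: [515.1, -33.7, 213.4]
ee_rot: [-3.141, 0.0, 0.788]
contact_force: [-0.3, 0.8, -0.7]
grip_width: 25.6
```

Call:
drive_tool([
  [0,0,0,0,0,4,0],
  [0,0,0,0,0,8,0],
  [0,0,0,0,0,12,0],
  [0,0,0,0,0,16,0],
  [0,0,0,0,0,20,0],
  [0,0,0,0,0,23,0],
  [0,0,0,0,0,25,0],
  [0,0,0,0,0,25,0],
])

```text
time_s: 13.58
ee_pos: [515.1, -33.8, 188.5]
ee_rot: [-3.141, 0.0, 0.788]
contact_force: [0.2, -0.5, -1.4]
grip_width: 25.6
```

```bash
python3 - <<'E'
from h import *
s=manip.sense();p=np.array(s["ee_pos"]);rel([[p[0],p[1],158]])
print(np.round(s["wrist_torque"],2))
E
```

```text
at [515.1 -33.8 188.5] [-3.1411e+00  4.0000e-04  7.8800e-01] F [ 0.2 -0.5 -1.4] w 25.6 t 13.58
[515.1 -33.8 158. ] -> [-0.0005  0.0004 -0.    ] [ 0.   0.  30.5]
[ 0.   -0.19 -0.04]
```

Call:
drive_tool([
  [0,0,0,0,0,4,0],
  [0,0,0,0,0,9,0],
  [0,0,0,0,0,14,0],
  [0,0,0,0,0,19,0],
  [0,0,0,0,0,24,0],
  [0,0,0,0,0,28,0],
  [0,0,0,0,0,30,0],
  [0,0,0,0,0,30.5,0],
])

```text
time_s: 14.25
ee_pos: [515.0, -33.7, 157.9]
ee_rot: [-3.141, 0.0, 0.788]
contact_force: [0.7, -0.2, -0.9]
grip_width: 25.7
```

Call:
drive_tool([
  [0,0,0,0,0,0,0],
  [0,0,0,0,0,0,0],
  [0,0,0,0,0,0,0],
  [0,0,0,0,0,0,0],
])

```text
time_s: 14.58
ee_pos: [515.5, -33.7, 158.7]
ee_rot: [3.141, -0.0, 0.788]
contact_force: [-0.6, -0.4, -0.5]
grip_width: 25.1
```

```bash
python3 - <<'E'
from h import *
s=manip.sense();p=np.array(s["ee_pos"]);rel([[p[0],p[1],158]])
print(np.round(s["wrist_torque"],2))
K,W,_=cam("wrist");Ks,Ws,_=cam("side")
a=np.mean([manip.camera("side").astype(float) for _ in range(6)],0);b=np.mean([manip.camera("wrist").astype(float) for _ in range(4)],0)
cv2.imwrite("pics/s6.png",a);cv2.imwrite("pics/w6.png",b)
o=np.hstack([cv2.resize(b[150:210,232:282],(400,480),interpolation=2),cv2.resize(a[170:224,240:285],(400,480),interpolation=2)])
cv2.imwrite("pics/k.png",cv2.convertScaleAbs(o,alpha=1.8))
for k,w in((K,W),(Ks,Ws)):
  print([proj(k,w,[p[0]+1,p[1],z]).round(1).tolist() for z in(100,98.5,101.5,140,142.5)])
E
```

```text
at [515.5 -33.7 158.7] [ 3.1412e+00 -3.0000e-04  7.8790e-01] F [-0.6 -0.4 -0.5] w 25.1 t 14.58
[515.5 -33.7 158. ] -> [ 0.0004 -0.0003 -0.    ] [-0.  -0.   0.7]
[-0.02 -0.09  0.03]
[[256.3, 207.6], [256.2, 206.9], [256.3, 208.3], [256.6, 230.4], [256.6, 232.1]]
[[262.5, 204.7], [262.5, 205.2], [262.4, 204.2], [262.3, 190.8], [262.2, 189.9]][ WARN:0@13.989] global loadsave.cpp:1063 imwrite_ Unsupported depth image for selected encoder is fallbacked to CV_8U.
```

View pics/k.png

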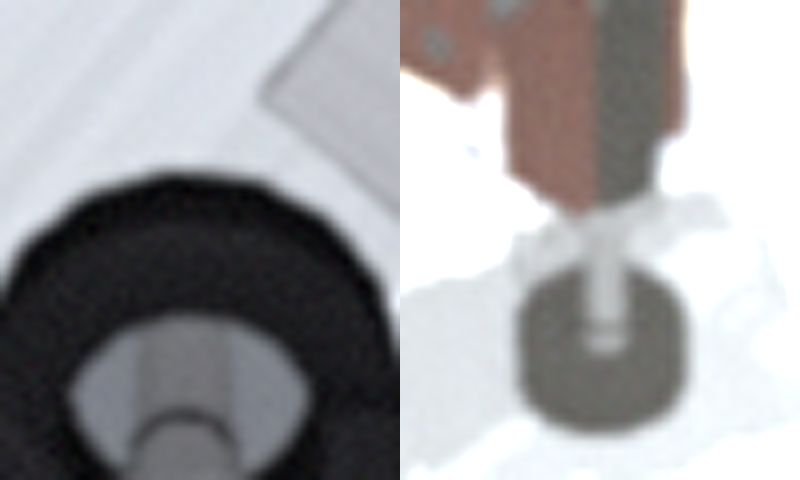

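The wrist crop shows the bore spanning x 70–312, its far edge at y 312, and the stem centred at about 186 with the ring arc at y 412. The side crop shows the ring at y 328 on the stem's axis within the collar (518–690). I'll compare these with the projected model.

```bash
python3 - <<'E'
from h import *
K,W,_=cam("wrist");s=manip.sense();p=np.array(s["ee_pos"]);print(p.round(1),np.round(s["contact_force"],1))
b=cv2.imread("pics/w6.png").mean(2);a=cv2.imread("pics/s6.png").mean(2)
print("wcol255 from165",b[165:225,254:257].mean(1).round().astype(int).tolist())
print("wrow196",b[195:198,228:284].mean(0).round().astype(int).tolist())
print("side col from195",a[192:222,262:264].mean(1).round().astype(int).tolist())
def circ(k,w,c,r): 
    P=np.array([proj(k,w,[c[0]+r*np.cos(t),c[1]+r*np.sin(t),c[2]]) for t in np.linspace(0,6.28,90)]);return P.min(0).round(1),P.max(0).round(1)
for n,r,z in(("bore top",12,100),("outer top",22,100),("outer bot",22,78),("bore bottom",12,70),("ring c",5,100),("ring lo",5,98.5),("ring hi",5,101.5),("flange",15,142)):
  print(n,circ(K,W,[p[0],p[1],z],r))
E
```

```text
[515.3 -33.7 158.5] [-0.2  0.6  0.3]
wcol255 from165 [125, 125, 125, 126, 126, 112, 70, 23, 6, 8, 11, 10, 14, 19, 20, 20, 19, 18, 18, 16, 17, 17, 15, 20, 39, 59, 66, 66, 65, 65, 65, 65, 64, 63, 63, 56, 40, 40, 57, 63, 63, 62, 62, 62, 65, 70, 86, 106, 106, 96, 75, 41, 13, 9, 12, 10, 10, 10, 9, 9]
wrow196 [56, 22, 15, 16, 17, 15, 15, 17, 17, 15, 14, 16, 16, 27, 48, 63, 70, 73, 72, 72, 69, 63, 61, 62, 65, 65, 65, 64, 65, 65, 64, 63, 64, 69, 73, 73, 73, 74, 74, 69, 57, 38, 21, 15, 13, 15, 15, 15, 15, 16, 16, 15, 14, 18, 50, 95]
side col from195 [63, 85, 106, 110, 108, 106, 106, 106, 105, 105, 105, 105, 106, 102, 88, 89, 96, 83, 64, 59, 58, 59, 58, 58, 57, 58, 79, 118, 136, 137]
bore top (array([239.1, 191.4]), array([271.5, 221.9]))
outer top (array([225.6, 178.1]), array([285.1, 234.1]))
outer bot (array([228.1, 171. ]), array([282.4, 222.6]))
bore bottom (array([240.9, 180.5]), array([269.6, 207.9]))
ring c (array([248.6, 200.5]), array([262.1, 213.2]))
ring lo (array([248.6, 199.8]), array([262. , 212.4]))
ring hi (array([248.5, 201.1]), array([262.1, 213.9]))
flange (array([230.8, 207.7]), array([280.2, 253.1]))
```

Both views put the rod within about 1–1.5 mm of centre, and the ring about 0.5 mm high. I'll make a small final trim.

Call:
drive_tool([
  [0,0,0,0,-0.4,0.4,0],
  [0,0,0,0,-0.8,0.7,0],
  [0,0,0,0,-0.8,0.7,0],
  [0,0,0,0,-0.8,0.7,0],
  [0,0,0,0,-0.8,0.7,0],
  [0,0,0,0,-0.8,0.7,0],
  [0,0,0,0,-0.8,0.7,0],
  [0,0,0,0,-0.8,0.7,0],
])

```text
time_s: 15.75
ee_pos: [514.8, -33.2, 157.8]
ee_rot: [3.142, -0.0, 0.788]
contact_force: [0.1, -0.7, -0.5]
grip_width: 25.7
```

```bash
python3 - <<'E'
from h import *
for i in range(4):
    manip.camera("side");s=manip.sense();print(np.round(s["ee_pos"],1),np.round(s["contact_force"],1),np.abs(s["dq"]).max().round(4))
b=manip.camera("wrist")
# hasp visible in wrist and side?
a=np.mean([manip.camera("side").astype(float) for _ in range(4)],0).astype(np.uint8)
cv2.imwrite("pics/l.png",np.hstack([cv2.resize(b,(533,400),interpolation=2),cv2.resize(a[140:240,225:291],(264,400),interpolation=2)]))
E
```

```text
[514.7 -33.2 157.8] [ 0.5 -0.3 -0.5] 0.0026
[514.7 -33.2 157.8] [-1.1  0.  -0.6] 0.0012
[514.7 -33.2 157.8] [ 0.5  0.4 -0.1] 0.0014
[514.7 -33.2 157.8] [-0.1 -0.4 -0.6] 0.0009
```

View pics/l.png

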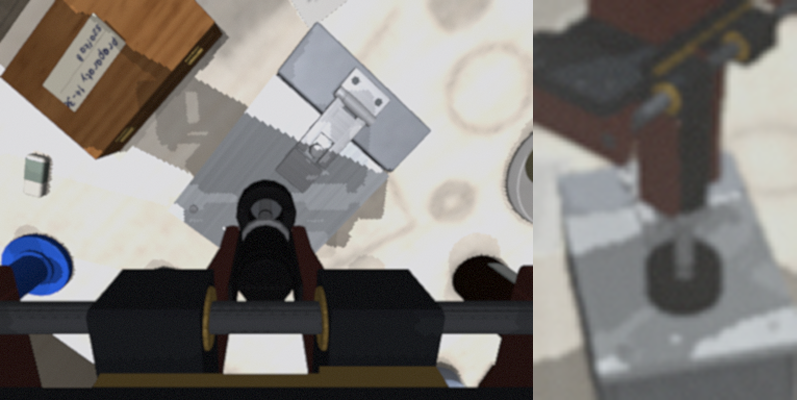

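The wrist view shows the strap flat on the lid with the stud in its slot at (320,148). The rod stands in the guide at (265,210), and the arm is still.

```bash
python3 -c "
from bench import manip
print(manip.job_done())"
```

```text
the job is handed in; nothing more can be done
None
```

I handed the job in at about 16 s of the 64 s allowed. The hasp is latched and the probe is held in the guide. The hand-in gave no verdict, so this rests on my own checks.

- **Hasp:** I swung it over with the closed fingers and pressed it flat with about 18 N. The last wrist picture shows the strap flat on the lid with the stud in its slot.
- **Probe:** I drew it straight up out of the grey rest and lowered it slowly through the guide. Contact force stayed within about 1.5 N of zero throughout the lowering, about the noise level. It is gripped at 25.7 mm, upright to under 1 mrad by the arm's tool reading, and still.
- **Ring height:** by arm height from the grasp, the ring is within about 0.3 mm of the guide's top. One side-view reading suggested it was up to about 2 mm high before the final 0.7 mm lowering. The camera's own prediction of the ring's position did not support that.
- **Centring:** the views disagreed by about 1–1.5 mm, so I trimmed 0.8 mm as a compromise. I did not re-measure afterwards, but the remaining error is probably about 1 mm against the 7 mm of clearance.
- **Bystanders:** I went nowhere near the jar, bottle, timer or blue look-alike, but did not re-measure their positions.

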